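# Fetch the deep key with sprung tongs and press it home

## Robot

A 6-joint arm with a two-finger parallel gripper is mounted at the origin on the work surface; the furniture and walls round the work are solid. World frame = base frame: x ahead of the robot, y to its left, z up, the work surface at z = 0. Lengths are in m, angles in rad, forces in N, time in s.
With the tool pointing down it reaches from about 0.4 to 0.825 m from the base axis. Payload 7 kg.
Tool frame: the origin (TCP) lies at the very end of the fingers, on their centre line; the grasp point (between the pads) lies 19 mm behind it; z points along the fingers, y is the line along which they close (so a half turn about z gives the same grasp; the last joint's range is limited). The gripper opens to 88 mm and grips with 3 to 60 N. Pads are 19 mm wide; open, the fingers measure 130 mm over their backs; the gripper's body (78 mm by 193 mm) begins 47 mm behind the grasp point.
Start: joints at [-0.88, 0.359, 0.012, 0, -1.224, -0.288], TCP at [0.265, -0.621, 0.227] pointing down, gripper open.
Joint ranges: [-3.07, 3.07], [-1.43, 2.12], [-1.02, 1.25], [-3.03, 1.67], [-3.05, -0], [-3.03, 3.03]. Speed limits (rad/s): [2.39, 2.39, 3.01, 3.14, 3.14, 3.14].

## Interface

Orientations are given as [roll, pitch, yaw] about the fixed x, y, z axes, in that order (R = Rz(yaw) Ry(pitch) Rx(roll)).
In Python, from station import arm gives the robot as it stands. The module is installed in compiled form; this text tells all that it offers.
- The arm moves only by the shell command python3 -m crank 'ROWS' [FORCE]. ROWS is JSON, a list of rows, each an object of numbers: "dx", "dy", "dz": the shift along the world's x, y, z in m; "twist": the turn about the world's z in degrees; "grip": the opening, from -1 (shut) to 1 (fully open). A call has exactly 5 rows; each row is the pose to reach, as a shift and turn from the pose commanded when the call began; what a row does not reach only later rows make up. A row lasts 1/12 s, in which the tool goes at most 41.7 mm and 7.16 degrees, less where a joint would pass 70% of its speed; a pose out of reach is approached as far as the arm can. A call with a gripper value outside its range is refused whole. The fingers move at their own pace and stop on an object; FORCE is the grip in N (left out, the last holds). Time passes only in rows, so rows that repeat a pose let the fingers close, or fill a call up. It gives the time, the measured TCP pose, the force, the opening and the grip force at its end, in the units of the state.
- arm.get_state(): the state, without advancing time (a new reading comes with each control period).
- arm.grab_frame(name): name is "scene" or "top"; returns the picture (400x640x3 uint8, red, green, blue); there is no depth.
- arm.get_calibration(name): a dict with "fx", "fy", "cx", "cy" (pixels), "k1" (the pictures are not rectified: a ray, as slopes to the right and down, at radius r is drawn at 1 + k1 r^2 times it, then the intrinsics apply), "cam_to_world" (4x4, takes a point from camera to world coordinates). Camera axes: x right, y down, z forward; pixel columns grow to the right and rows downward; lengths in m; the calibration is good to about 2 mm. A picture is of the moment at which its call begins. get_calibration takes no time and is no camera call.
- arm.job_done(): hands the job in; it is judged then, once.
The state is a dict: "t": time; "q": joint angles; "qd": joint speeds; "joint_efforts": joint torques, N m; "eef_pos": TCP position; "ee_rot": TCP orientation; "force": force on the tool from outside, world axes, zero at the start; "moment": the same for the moment, N m; "width": finger opening in m; "gripper_force": force on a finger pad.
Only numpy, scipy, OpenCV 4.12 (cv2) and the standard library are available. Lean on these libraries where they do the work, as an engineer would, in place of code of your own. Each camera call takes 0.05 s, during which the arm holds its last target. There are 200 camera calls.

## Task

With the sprung tongs from the wooden stand, reach down into the narrow pocket of the tall aluminium block, squeeze them on the loose square key at its bottom and draw it out. Stand the key in the square bore of the low dark steel block and press it down, gently and without ramming, until the stiff pad under it is fully home; let go and put the tongs back in their stand. Never touch the key with the gripper itself, and leave the other things where they are.

Things in the scene. Friction and masses are not known exactly. Their poses are not given: they have to be found in the camera images.
- tongs_grip (a point): Sprung steel tongs upright in the wooden stand; this is the middle of the grip zone. Two flat upright plates, 24 mm wide (x) and 48 mm high (24 below to 24 above this point), outer faces 46 mm apart (y) when open, slide straight together, up to 8 mm each. Black crosshead between the plates, 10 to 24 mm above this point. 0.16 kg. Its body's frame: z up.
- tongs_tip (a point): Midway between the jaw tips, 94 mm below tongs_grip. Jaws hang from the plates: 12 mm wide (x), 5 mm thick, 32 mm over the outsides and 22 mm apart inside when open. A fixed tongue 10 x 8 mm between them ends 14 mm above the tips: lower it on the key's top to find the depth; it bears on the key when pressing. The jaws grip the 12 mm key with the plates 36 mm apart.
- tongs: The tongs as a whole; origin on their axis 24 mm below tongs_grip, level with the knees (under the plates, reaching 23 mm either side) that rest on the stand. Each of the two springs pushes its leg outwards with 10 N when open plus 1 N per mm that the leg is squeezed in; a light hold with the plates about 44 mm apart carries the tongs with the jaws still open.
- stand_mouth (a point): Wooden stand of the tongs, fixed, 60 x 84 mm on a foot 84 x 96 mm, top 82 mm above the table. This point is the middle of its slot (15 mm in x by 36 mm in y, 72 mm deep) at the top face. In the stand the tongs_grip point is 24 mm above this point, axes alike.
- pocket_mouth (a point): Tall aluminium block, fixed, 64 (x) x 80 (y) x 103 mm high. This point is the middle of its pocket at the top face: a slot 16 mm in x by 36 mm in y, 73 mm deep, and below that a 14 mm square well 18 mm deep in which the key stands. The tongs go in with their y along the slot's y.
- key_center (a point): Loose plain steel key, a square bar 12 x 12 x 48 mm, about 50 g; this point is its centre, z along the bar. At the start it stands in the well, its top 43 mm below the top of the tall block, its sides parallel to the pocket's.
- bore_mouth (a point): Low dark steel block, fixed, 90 x 90 x 50 mm high, with a 14 mm square chamfered bore in the middle of its top; this point is the centre of the bore's mouth at the top face, the sides lie along x and y. A pad closes the bore: with it fully home the key's foot stands 19 to 29 mm below this point (it differs from start to start and cannot be seen).
- pad (a joint): The pad in the bore of the low block, m: 0 up, 0.010 fully home on its stop. It slides straight down, stiffly (about 7 N all the way), and stays where it is pushed; it starts at 0 to 2 mm. The stop is a hard buffer that yields from 10 N up, 10 N per mm, so a push felt to rise past 12 N or so means home. More than 28 N between key and pad would damage it.
- key: The key as a whole; origin at the centre of its foot.
- block: The tall aluminium block; origin under its centre, on the table.
- seat: The low dark steel block; origin under its centre, on the table.
- bolt: Hex bolt 54 mm high standing on its head, bystander; origin at its underside.
- tape: Tape measure 43 x 85 x 65 mm, bystander; origin at its underside.
- offcut: Hardwood block 50 x 60 x 45 mm, bystander; origin at its underside.
Things that resemble listed ones, but are neither listed nor needed, are in the scene too. Of the things that look like the tongs, the middle-sized one is meant.

How it is judged:
By the outcome, as a careful person would: the job done as asked, in the order asked, and still so for the second after the job is handed in, with the robot touching nothing.
It also fails if it takes over 67 s, if anything falls off the work surface, if the arm or the gripper's body presses on something with over 40 N, if the wrist force passes 120 N, or if a joint passes its speed limit or range.

## Working session

There is one attempt and no reset: what is moved stays moved. The work goes in short steps, Python scripts to look and compute and a shell command to move; the robot and the scene stay as the last step left them, time stands still between calls to the robot, and variables do not carry over. Pictures are saved under pics/ and viewed, at most 10 in all, crops included, and the job is handed in when it is done.

```bash
mkdir -p pics; python3 - <<'E'
from station import arm
import cv2,numpy as np
for n in("scene","top"):
    f=arm.grab_frame(n); cv2.imwrite(f"pics/{n}0.png",f[:,:,::-1])
    c=arm.get_calibration(n); print(n,{k:np.round(v,3).tolist() for k,v in c.items()})
s=arm.get_state(); print(s)
E
```

```text
scene {'fx': 490.834, 'fy': 490.834, 'cx': 319.462, 'cy': 201.668, 'k1': -0.035, 'cam_to_world': [[-0.714, -0.466, 0.522, -0.15], [-0.7, 0.463, -0.543, 0.679], [0.011, -0.754, -0.657, 0.881], [0.0, 0.0, 0.0, 1.0]]}
top {'fx': 465.155, 'fy': 465.155, 'cx': 319.353, 'cy': 202.682, 'k1': -0.127, 'cam_to_world': [[0.011, -0.983, 0.186, 0.219], [-1.0, -0.011, 0.005, 0.0], [-0.003, -0.186, -0.983, 1.371], [0.0, 0.0, 0.0, 1.0]]}
{'t': 0.1, 'q': array([-8.79912203e-01,  3.59298457e-01,  1.11342133e-02, -2.76275968e-04,
       -1.22410399e+00, -2.88083981e-01]), 'qd': array([-4.48088544e-05, -1.71561646e-04,  1.73781011e-03,  8.89215703e-04,
       -1.49303424e-05,  7.31288550e-04]), 'joint_efforts': array([-1.14677619e-03, -5.84162092e+01,  2.93754226e+01,  7.01545671e+00,
        1.02279894e-02, -5.04412742e-05]), 'eef_pos': array([ 0.26437546, -0.62058969,  0.22572598]), 'ee_rot': array([ 3.14010761e+00, -1.69198143e-04, -2.73888645e+00]), 'force': array([ 0.74748701, -0.5721082 , -0.21597666]), 'moment': array([-0.02821513, -0.01489398,  0.03909624]), 'gripper_force': 0.0, 'width': 0.08752034407612073}
```

View pics/scene0.png

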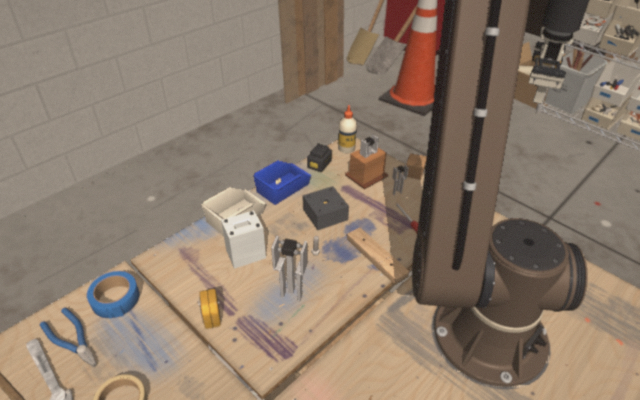

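View pics/top0.png

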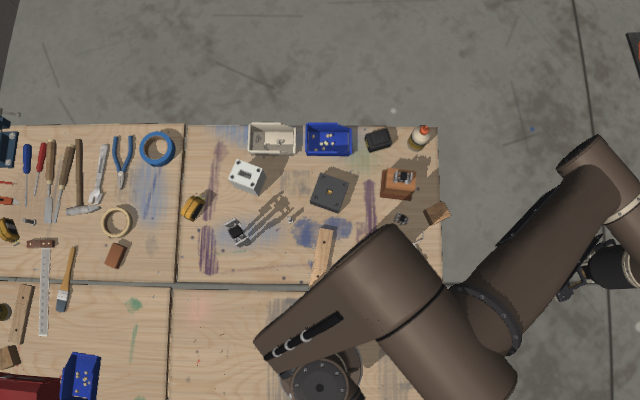

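Candidates for the tongs: large free-standing (scene 290,265 / top 237,231), small free-standing (scene 400,178 / top 400,218), and the middle-sized pair in the wooden stand (scene 368,150 / top 400,182). I choose the one in the stand. The tall block is at top (245,177), the seat at (328,190). Now a close crop.

```bash
cat > h.py <<'E'
import numpy as np,cv2
from station import arm
def ray(n,u,v):
    c=arm.get_calibration(n); K=np.array([[c['fx'],0,c['cx']],[0,c['fy'],c['cy']],[0,0,1.]])
    p=cv2.undistortPoints(np.array([[[u,v]]],float),K,np.array([c['k1'],0,0,0.]))[0,0]
    T=np.array(c['cam_to_world']); return T[:3,3],T[:3,:3]@np.r_[p,1]
def plane(n,u,v,z):
    o,d=ray(n,u,v); return (o+d*(z-o[2])/d[2])
def px(n,P):
    c=arm.get_calibration(n); T=np.array(c['cam_to_world']); q=T[:3,:3].T@(np.array(P)-T[:3,3])
    x,y=q[:2]/q[2]; s=1+c['k1']*(x*x+y*y); return c['fx']*x*s+c['cx'],c['fy']*y*s+c['cy']
E
python3 - <<'E'
import cv2,numpy as np
t=cv2.imread('pics/top0.png');s=cv2.imread('pics/scene0.png')
a=[cv2.resize(t[y:y+50,x:x+66],None,fx=6,fy=6,interpolation=cv2.INTER_CUBIC) for x,y in((212,152),(295,165),(367,155))]
b=cv2.resize(s[130:190,330:396],(396,300),interpolation=cv2.INTER_CUBIC)
b=cv2.resize(s[130:180,335:401],None,fx=6,fy=6,interpolation=cv2.INTER_CUBIC)
cv2.imwrite('pics/crop1.png',np.vstack([np.hstack(a[:2]),np.hstack([a[2],b])]))
E
```

```text
(no output)
```

View pics/crop1.png

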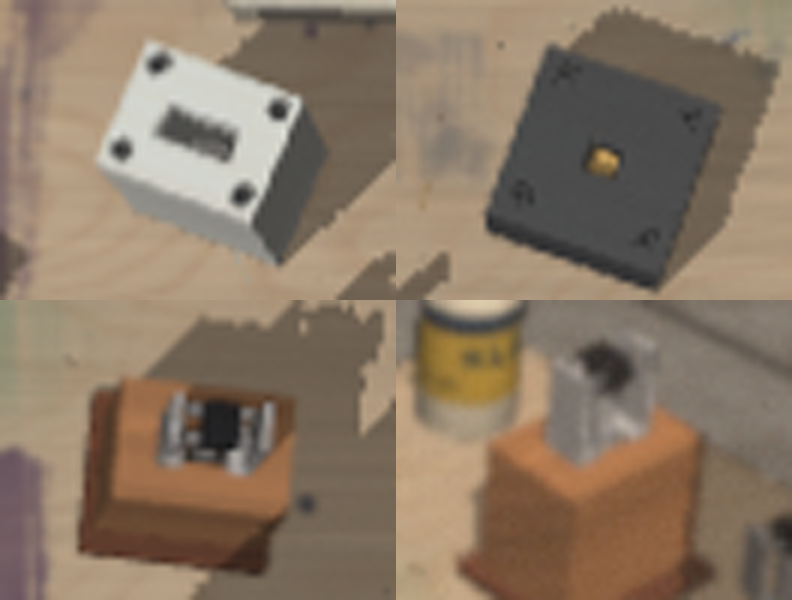

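The crop confirms it: sprung tongs with a black crosshead in the wooden stand (top ≈ 403,176), block pocket ≈ (245,174) and brass pad seen in the seat bore ≈ (329,191). Measuring with these.

```bash
python3 - <<'E'
from h import *
t=cv2.imread('pics/top0.png')
f=lambda x,y,ox,oy:((x+.5)/6-.5+ox,(y+.5)/6-.5+oy)
def ang(P):
    return [round(float(np.degrees(np.arctan2(*(P[(i+1)%4]-P[i])[1::-1]))),1) for i in range(4)],[round(float(np.linalg.norm(P[(i+1)%4]-P[i])),4) for i in range(4)]
for nm,pts,o,z in(('block',[(150,40),(302,97),(250,215),(97,160)],(212,152),.103),('bholes',[(160,62),(279,108),(243,194),(121,149)],(212,152),.103),
  ('sholes',[(171,70),(296,118),(251,237),(127,192)],(295,165),.05),('stand',[(122,78),(297,97),(290,212),(110,200)],(367,155),.082),('cross',[(203,100),(241,100),(239,152),(202,150)],(367,155),.130)):
    P=np.array([plane('top',*f(x,y,*o),z) for x,y in pts]); print(nm,P.mean(0).round(4),*ang(P))
def mask(nm,m,x,y,w,h,z):
    k=np.zeros(m.shape,np.uint8);k[y:y+h,x:x+w]=m[y:y+h,x:x+w]
    c=max(cv2.findContours(k,cv2.RETR_EXTERNAL,cv2.CHAIN_APPROX_NONE)[0],key=cv2.contourArea)
    b=cv2.boxPoints(cv2.minAreaRect(c)); P=np.array([plane('top',u,v,z) for u,v in b]);print(nm,P.mean(0).round(4),*ang(P))
g=t.min(2)
mask('white',(g>185).astype(np.uint8)*255,222,152,50,50,.103)
mask('dark',((t.max(2)<82)&(t.max(2)>58)).astype(np.uint8)*255,300,165,60,50,.05)
hsv=cv2.cvtColor(t,cv2.COLOR_BGR2HSV); print(hsv[172,389],hsv[187,395],hsv[192,395])
mask('wood',((hsv[:,:,0]<14)&(hsv[:,:,1]>110)&(hsv[:,:,2]>155)).astype(np.uint8)*255,375,160,45,45,.082)
# scene view checks
for u,v,n in((366,152,'stand'),):
    print(plane('scene',u,v,.082))
E
```

```text
block [0.5423 0.2184 0.103 ] [-110.4, 158.6, 70.6, -20.8] [0.0784, 0.0613, 0.0778, 0.0628]
bholes [0.5421 0.2178 0.103 ] [-111.0, 159.8, 70.1, -21.2] [0.0615, 0.0444, 0.0623, 0.0456]
sholes [ 0.5061 -0.0224  0.05  ] [-110.9, 159.9, 70.3, -18.7] [0.0652, 0.0628, 0.0637, 0.0643]
stand [ 0.5343 -0.2245  0.082 ] [-95.6, 174.9, 86.8, -6.4] [0.0845, 0.0567, 0.086, 0.0602]
cross [ 0.5326 -0.224   0.13  ] [-89.2, 176.3, 87.6, -2.5] [0.0176, 0.0247, 0.0171, 0.0237]
white [0.5405 0.2191 0.103 ] [-19.6, -112.5, 159.8, 67.8] [0.0621, 0.0781, 0.0617, 0.0774]
dark [ 0.5011 -0.0209  0.05  ] [-19.4, -110.5, 160.0, 69.8] [0.0929, 0.0904, 0.0924, 0.0893]
[ 13 136 157] [ 13 134 150] [ 13 132 104]
wood [ 0.5195 -0.2234  0.082 ] [-6.0, -94.6, 173.3, 85.4] [0.0181, 0.0789, 0.0181, 0.0787]
[ 0.54133722 -0.22572557  0.082     ]
```

```bash
python3 -m crank '[{"dx":0.022,"dy":0.032,"twist":-7},{"dx":0.044,"dy":0.064,"twist":-14},{"dx":0.066,"dy":0.096,"twist":-21},{"dx":0.088,"dy":0.128,"twist":-28},{"dx":0.11,"dy":0.16,"twist":-28}]' && python3 -m crank '[{"dx":0.022,"dy":0.032},{"dx":0.044,"dy":0.064},{"dx":0.066,"dy":0.096},{"dx":0.088,"dy":0.128},{"dx":0.11,"dy":0.16}]' && python3 -m crank '[{"dx":0.018,"dy":0.027},{"dx":0.036,"dy":0.054},{"dx":0.049,"dy":0.076},{"dx":0.049,"dy":0.076},{"dx":0.049,"dy":0.076}]'
python3 - <<'E'
from h import *
for n in("scene","top"): cv2.imwrite(f"pics/{n}1.png",arm.grab_frame(n)[:,:,::-1])
a=cv2.imread('pics/scene1.png')[90:240,200:460];b=cv2.imread('pics/top1.png')[120:270,200:460]
cv2.imwrite('pics/v1.png',np.vstack([cv2.resize(x,(520,300)) for x in(a,b)]))
print(arm.get_state())
for n,u,v in(('bigT',237,231),('smallT',401,218),('bolt',291,218)): print(n,plane('top',u,v,.0),plane('top',u,v,.1))
E
```

```text
{'t': 0.2, 'q': array([-8.79890710e-01,  3.59106125e-01,  1.14453011e-02, -1.92632756e-04,
       -1.22409651e+00, -2.88129089e-01]), 'qd': array([-0.00049406, -0.00341578,  0.00284964,  0.00118521,  0.00030649,
       -0.0008754 ]), 'joint_efforts': array([ 1.24008468e-03, -5.82554340e+01,  2.92982662e+01,  6.99303746e+00,
        8.13818886e-03, -1.39548824e-04]), 'eef_pos': array([ 0.26447413, -0.62073387,  0.22600089]), 'ee_rot': array([ 3.14061979e+00, -9.94395571e-05, -2.73888162e+00]), 'force': array([-0.15329477, -0.08851142,  0.55532127]), 'moment': array([ 0.01866521, -0.01997009, -0.0096743 ]), 'gripper_force': 0.0, 'width': 0.08760156083802886}
bigT [0.38988441 0.25223904 0.        ] [0.37742932 0.2338503  0.1       ]
smallT [ 0.43442248 -0.23701331  0.        ] [ 0.41871899 -0.21971829  0.1       ]
bolt [0.43100401 0.09182292 0.        ] [0.41554986 0.08513417 0.1       ]invalid input at $[0]: expected keys dx, dy, dz, twist, grip
```

View pics/v1.png

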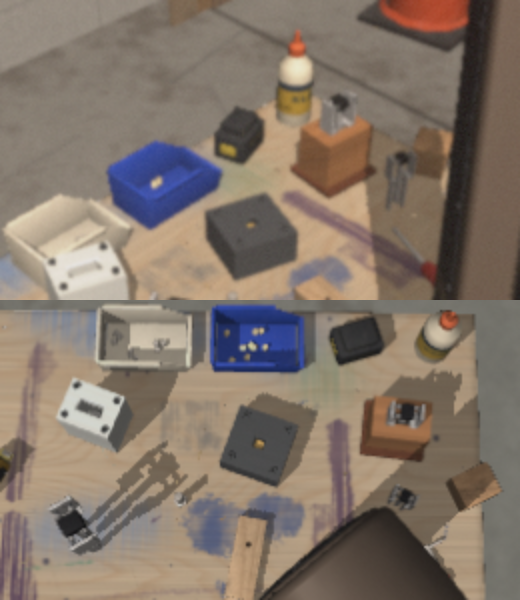

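The move was refused because every row needs all five keys, so the scene is unchanged. Retrying with full rows.

```bash
python3 -m crank '[{"dx":0.022,"dy":0.032,"dz":0,"twist":-7,"grip":1},{"dx":0.044,"dy":0.064,"dz":0,"twist":-14,"grip":1},{"dx":0.066,"dy":0.096,"dz":0,"twist":-21,"grip":1},{"dx":0.088,"dy":0.128,"dz":0,"twist":-28,"grip":1},{"dx":0.11,"dy":0.16,"dz":0,"twist":-28,"grip":1}]' && python3 -m crank '[{"dx":0.022,"dy":0.032,"dz":0,"twist":0,"grip":1},{"dx":0.044,"dy":0.064,"dz":0,"twist":0,"grip":1},{"dx":0.066,"dy":0.096,"dz":0,"twist":0,"grip":1},{"dx":0.088,"dy":0.128,"dz":0,"twist":0,"grip":1},{"dx":0.11,"dy":0.16,"dz":0,"twist":0,"grip":1}]' && python3 -m crank '[{"dx":0.018,"dy":0.027,"dz":0,"twist":0,"grip":1},{"dx":0.036,"dy":0.054,"dz":0,"twist":0,"grip":1},{"dx":0.049,"dy":0.076,"dz":0,"twist":0,"grip":1},{"dx":0.049,"dy":0.076,"dz":0,"twist":0,"grip":1},{"dx":0.049,"dy":0.076,"dz":0,"twist":0,"grip":1}]'
python3 - <<'E'
from h import *
for n in("scene","top"): cv2.imwrite(f"pics/{n}2.png",arm.grab_frame(n)[:,:,::-1])
a=cv2.imread('pics/scene2.png')[80:230,300:430];b=cv2.imread('pics/top2.png')[110:260,340:470]
cv2.imwrite('pics/v2.png',np.hstack([cv2.resize(x,(400,461)) for x in(a,b)]))
s=arm.get_state();print({k:np.round(s[k],4) for k in('t','eef_pos','ee_rot','force','q')})
E
```

```text
t: 0.62
eef_pos: [0.3749, -0.4596, 0.2264]
ee_rot: [3.141, -0.0, 3.048]
force: [0.3, -0.0, -0.0]
width: 0.0876
gripper_force: 0.0
t: 1.03
eef_pos: [0.4853, -0.2991, 0.2267]
ee_rot: [3.142, 0.0, 3.056]
force: [0.9, -0.7, 0.3]
width: 0.0877
gripper_force: 0.0
t: 1.45
eef_pos: [0.5341, -0.2237, 0.2263]
ee_rot: [3.142, -0.0, 3.058]
force: [-0.2, -0.5, -0.5]
width: 0.0876
gripper_force: 0.0
{'t': np.float64(1.55), 'eef_pos': array([ 0.5333, -0.2251,  0.2264]), 'ee_rot': array([ 3.1416e+00, -4.0000e-04,  3.0559e+00]), 'force': array([ 0.0771, -0.4397,  0.4714]), 'q': array([-0.0617,  0.2019, -0.2055, -0.    , -1.1637, -1.5947])}
```

View pics/v2.png

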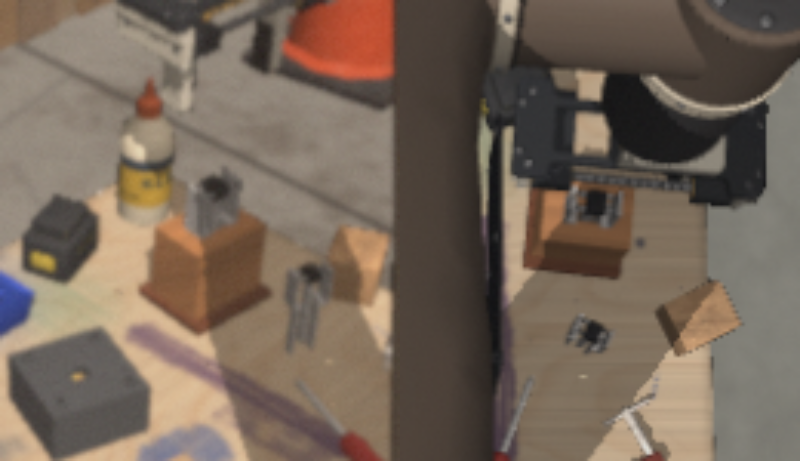

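Picture: the gripper is above the stand (tongs at crop right 595,205; TCP agrees numerically), and the others are untouched. Descending and taking a light hold.

```bash
python3 -m crank '[{"dx":0,"dy":0,"dz":-0.035,"twist":0,"grip":1},{"dx":0,"dy":0,"dz":-0.07,"twist":0,"grip":1},{"dx":0,"dy":0,"dz":-0.105,"twist":0,"grip":1},{"dx":0,"dy":0,"dz":-0.13,"twist":0,"grip":1},{"dx":0,"dy":0,"dz":-0.139,"twist":0,"grip":1}]' && python3 -m crank '[{"dx":0,"dy":0,"dz":0,"twist":0,"grip":0.4},{"dx":0,"dy":0,"dz":0,"twist":0,"grip":0.1},{"dx":0,"dy":0,"dz":0,"twist":0,"grip":0},{"dx":0,"dy":0,"dz":0,"twist":0,"grip":0},{"dx":0,"dy":0,"dz":0,"twist":0,"grip":0}]' 30
python3 - <<'E'
from h import *
f=lambda x,y,ox,oy:((x+.5)/6-.5+ox,(y+.5)/6-.5+oy)
print(plane('scene',*f(209,65,335,130),.130))
E
```

```text
t: 1.97
eef_pos: [0.5303, -0.2257, 0.0837]
ee_rot: [3.141, -0.006, 3.053]
force: [-0.6, 0.5, 0.3]
width: 0.0875
gripper_force: 0.0
t: 2.38
eef_pos: [0.5345, -0.2251, 0.0892]
ee_rot: [-3.142, 0.003, 3.056]
force: [-0.4, -0.3, 0.6]
width: 0.06
gripper_force: 0.0
[ 0.52856787 -0.21962578  0.13      ]
```

```bash
python3 -m crank '[{"dx":0,"dy":0,"dz":0,"twist":0,"grip":0},{"dx":0,"dy":0,"dz":0,"twist":0,"grip":0},{"dx":0,"dy":0,"dz":0,"twist":0,"grip":0},{"dx":0,"dy":0,"dz":0,"twist":0,"grip":0},{"dx":0,"dy":0,"dz":0,"twist":0,"grip":0}]' 30
```

```text
t: 2.8
eef_pos: [0.5341, -0.2251, 0.0883]
ee_rot: [-3.141, 0.001, 3.056]
force: [-1.3, 1.0, 6.4]
width: 0.0441
gripper_force: 12.8
```

```bash
python3 -m crank '[{"dx":0,"dy":0,"dz":0.01,"twist":0,"grip":0},{"dx":0,"dy":0,"dz":0.04,"twist":0,"grip":0},{"dx":0,"dy":0,"dz":0.075,"twist":0,"grip":0},{"dx":0,"dy":0,"dz":0.105,"twist":0,"grip":0},{"dx":0,"dy":0,"dz":0.12,"twist":0,"grip":0}]' && python3 -m crank '[{"dx":0,"dy":0.02,"dz":0,"twist":-1,"grip":0},{"dx":0,"dy":0.05,"dz":0,"twist":-3,"grip":0},{"dx":0,"dy":0.08,"dz":0,"twist":-5,"grip":0},{"dx":0,"dy":0.11,"dz":0,"twist":-7,"grip":0},{"dx":0,"dy":0.15,"dz":0,"twist":-9,"grip":0}]' && python3 -m crank '[{"dx":0,"dy":0.04,"dz":0,"twist":-2,"grip":0},{"dx":0,"dy":0.08,"dz":0,"twist":-4,"grip":0},{"dx":0.004,"dy":0.12,"dz":0,"twist":-6,"grip":0},{"dx":0.008,"dy":0.16,"dz":0,"twist":-6,"grip":0},{"dx":0.008,"dy":0.2,"dz":0,"twist":-6,"grip":0}]' && python3 -m crank '[{"dx":0,"dy":0.03,"dz":0,"twist":0,"grip":0},{"dx":0,"dy":0.06,"dz":0,"twist":0,"grip":0},{"dx":0,"dy":0.083,"dz":0,"twist":0,"grip":0},{"dx":0,"dy":0.093,"dz":0,"twist":0,"grip":0},{"dx":0,"dy":0.093,"dz":0,"twist":0,"grip":0}]'
python3 - <<'E'
from h import *
for n in("scene","top"): cv2.imwrite(f"pics/{n}3.png",arm.grab_frame(n)[:,:,::-1])
s=arm.get_state();print({k:np.round(s[k],4) for k in('t','eef_pos','ee_rot','force','q','width')})
a=cv2.imread('pics/scene3.png')[150:280,190:320];b=cv2.imread('pics/top3.png')[110:240,180:310]
cv2.imwrite('pics/v3.png',np.hstack([cv2.resize(x,(400,400),interpolation=cv2.INTER_CUBIC) for x in(a,b)]))
E
```

```text
t: 3.22
eef_pos: [0.5346, -0.2253, 0.212]
ee_rot: [-3.141, 0.004, 3.056]
force: [1.0, -0.1, -0.8]
width: 0.0436
gripper_force: 10.9
t: 3.63
eef_pos: [0.5328, -0.0745, 0.2077]
ee_rot: [-3.141, -0.001, 2.895]
force: [0.9, 0.3, -1.7]
width: 0.044
gripper_force: 10.9
t: 4.05
eef_pos: [0.5412, 0.127, 0.2079]
ee_rot: [3.142, -0.0, 2.794]
force: [1.2, 0.2, -1.7]
width: 0.0442
gripper_force: 10.9
t: 4.47
eef_pos: [0.5411, 0.2199, 0.2073]
ee_rot: [-3.141, -0.001, 2.796]
force: [0.3, -1.2, -1.5]
width: 0.0443
gripper_force: 10.9
{'t': np.float64(4.5667), 'eef_pos': array([0.5411, 0.2177, 0.2073]), 'ee_rot': array([-3.1406e+00, -8.0000e-04,  2.7945e+00]), 'force': array([-0.3734, -0.5924, -1.3928]), 'q': array([ 7.1760e-01,  2.2310e-01, -2.2320e-01, -3.0000e-04, -1.1258e+00,
       -2.6354e+00]), 'width': np.float64(0.0438)}
```

View pics/v3.png

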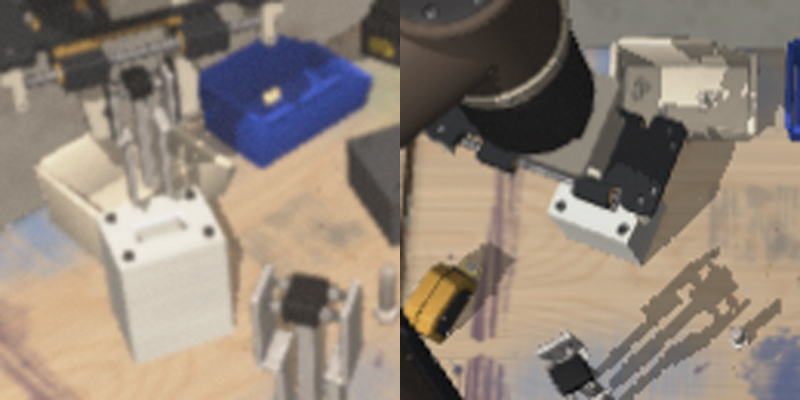

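The picture shows the tongs hanging straight in the gripper above the block, jaw tips near scene (239,216), block holes visible. Zooming for the tip/pocket offset.

```bash
python3 - <<'E'
from h import *
a=cv2.imread('pics/scene3.png')[175:240,212:282]
cv2.imwrite('pics/v4.png',cv2.resize(a,None,fx=9,fy=9,interpolation=cv2.INTER_CUBIC))
s=arm.get_state();T=s['eef_pos'].copy();T[2]=.131;y=s['ee_rot'][2]-np.pi/2
d=np.array([np.cos(y),np.sin(y),0]);e=np.array([-d[1],d[0],0])
C=lambda P:np.round(((np.array(px('scene',P))-(212,175)+.5)*9-.5),0)
print('tip',C(T),[C(T+d*a+e*b) for a in(-.015,.015) for b in(-.006,.006)], 'plate tops',[C(T+d*a+np.array([0,0,.118])) for a in(-.022,.022)])
P=np.array([.5418,.2182,.103]);u=np.radians(-20.3);R=np.array([[np.cos(u),-np.sin(u)],[np.sin(u),np.cos(u)]])
for hx in(-.022,.022):
  for hy in(-.031,.031): print('hole',C(np.r_[P[:2]+R@[hx,hy],.103]))
for hx in(-.008,.008):
  for hy in(-.018,.018): print('slot',C(np.r_[P[:2]+R@[hx,hy],.103]))
E
```

```text
tip [256. 361.] [array([305., 329.]), array([321., 358.]), array([191., 363.]), array([206., 393.])] plate tops [array([298., -37.]), array([117.,  12.])]
hole [408. 461.]
hole [172. 532.]
hole [350. 354.]
hole [120. 422.]
slot [341. 441.]
slot [205. 482.]
slot [320. 401.]
slot [186. 442.]
```

View pics/v4.png

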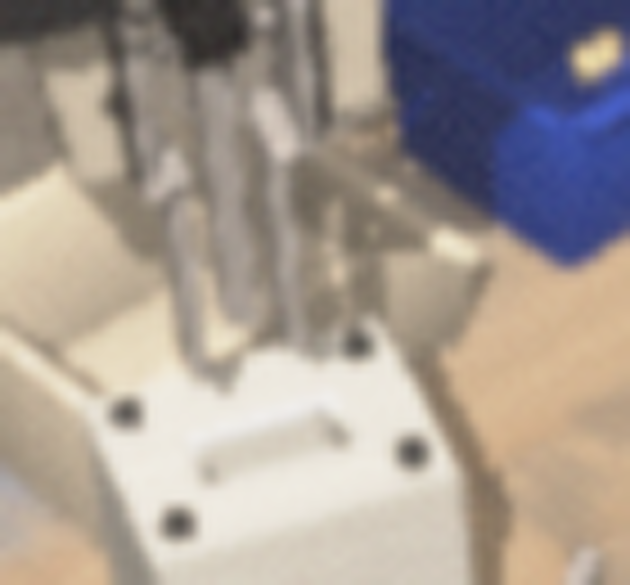

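Holes show at (413,453),(179,522),(357,344),(127,412), about 10 zoomed px above the prediction; the tips are near prediction. I lower until the tips are just above the mouth to compare them at the same depth.

```bash
python3 -m crank '[{"dx":0,"dy":0,"dz":-0.008,"twist":0,"grip":0},{"dx":0,"dy":0,"dz":-0.015,"twist":0,"grip":0},{"dx":0,"dy":0,"dz":-0.021,"twist":0,"grip":0},{"dx":0,"dy":0,"dz":-0.023,"twist":0,"grip":0},{"dx":0,"dy":0,"dz":-0.023,"twist":0,"grip":0}]'
python3 - <<'E'
from h import *
f=arm.grab_frame('scene')[:,:,::-1];cv2.imwrite("pics/scene4.png",f)
a=f[190:240,220:270]
cv2.imwrite('pics/v5.png',cv2.resize(a,None,fx=12,fy=12,interpolation=cv2.INTER_CUBIC))
s=arm.get_state();T=s['eef_pos'].copy();T[2]+=.0177-.094;y=s['ee_rot'][2]-np.pi/2;print(T,y)
d=np.array([np.cos(y),np.sin(y),0]);e=np.array([-d[1],d[0],0])
C=lambda P:np.round(((np.array(px('scene',P))-(220,190)+.5)*12-.5),0)
print('tip',C(T),[C(T+d*a+e*b) for a in(-.0155,.0155) for b in(-.006,.006)])
print('d,e /mm',(C(T+d*.05)-C(T))/50,(C(T+e*.05)-C(T))/50,'slotcentre',C([.5418,.2182,.103]))
E
```

```text
t: 4.98
eef_pos: [0.5412, 0.2171, 0.1835]
ee_rot: [-3.14, -0.001, 2.793]
force: [-0.4, 0.2, -1.6]
width: 0.0437
gripper_force: 10.9
[0.54146865 0.21747865 0.10781604] 1.222570604735549
tip [257. 389.] [array([324., 346.]), array([345., 385.]), array([169., 393.]), array([189., 433.])]
d,e /mm [-5.08  1.54] [1.76 3.38] slotcentre [255. 408.]
```

View pics/v5.png

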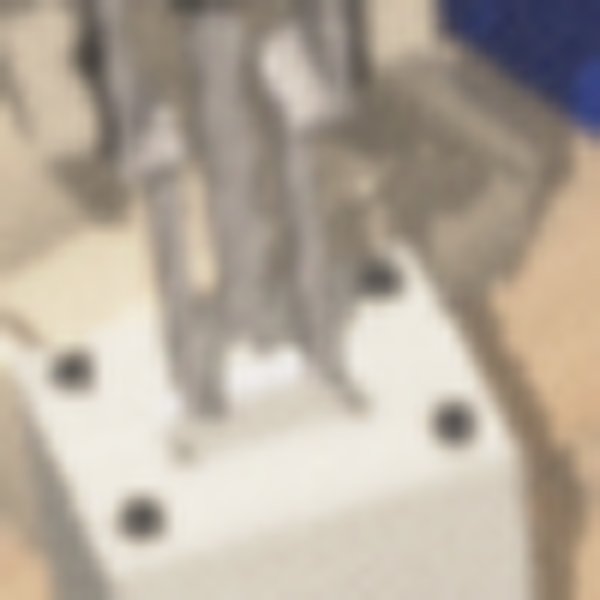

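Holes at (74,371),(380,278),(455,424),(141,518) put the pocket centre at zoom (262,398). The jaw bottoms (inner corner ~222,415) show the same camera bias as the block, so the tips are centred within about 1 mm. Entering gently while feeling the force.

```bash
python3 -m crank '[{"dx":0.0003,"dy":0.0005,"dz":-0.002,"twist":0,"grip":0},{"dx":0.0003,"dy":0.0005,"dz":-0.004,"twist":0,"grip":0},{"dx":0.0003,"dy":0.0005,"dz":-0.006,"twist":0,"grip":0},{"dx":0.0003,"dy":0.0005,"dz":-0.008,"twist":0,"grip":0},{"dx":0.0003,"dy":0.0005,"dz":-0.01,"twist":0,"grip":0}]'
```

```text
t: 5.45
eef_pos: [0.5434, 0.2186, 0.1773]
ee_rot: [3.14, 0.004, 2.795]
force: [-3.2, -3.1, 16.5]
width: 0.0435
gripper_force: 11.2
```

Contact (16.5 N), so the tips met the top face. Back off and look more precisely.

```bash
python3 - <<'E'
from h import *
s=arm.get_state();print(s['force'],s['moment'],s['eef_pos'])
E
python3 -m crank '[{"dx":0,"dy":0,"dz":0.004,"twist":0,"grip":0},{"dx":0,"dy":0,"dz":0.008,"twist":0,"grip":0},{"dx":0,"dy":0,"dz":0.008,"twist":0,"grip":0},{"dx":0,"dy":0,"dz":0.008,"twist":0,"grip":0},{"dx":0,"dy":0,"dz":0.008,"twist":0,"grip":0}]'
python3 - <<'E'
from h import *
fs=np.mean([arm.grab_frame('scene')[:,:,::-1].astype(float) for _ in range(6)],0);np.save('sc5.npy',fs)
ft=np.mean([arm.grab_frame('top')[:,:,::-1].astype(float) for _ in range(3)],0)
s=arm.get_state();print(s['eef_pos'],s['ee_rot'],s['moment'])
a=np.clip(fs,0,255).astype(np.uint8)[200:235,225:260]
a=cv2.resize(a,None,fx=17,fy=17,interpolation=cv2.INTER_LANCZOS4)
cv2.imwrite('pics/v6.png',cv2.convertScaleAbs(a,alpha=1.3,beta=-40))
E
```

```text
[-3.24693413 -3.05782273 16.47981234] [-1.49309867  1.03209328 -0.00690765] [0.54339305 0.21860037 0.17730877]
t: 5.87
eef_pos: [0.5417, 0.2185, 0.1822]
ee_rot: [-3.141, -0.0, 2.794]
force: [-0.4, -0.7, -1.8]
width: 0.0441
gripper_force: 10.9
[0.54184656 0.21852252 0.18246418] [-3.14145325e+00 -8.13089622e-05  2.79391429e+00] [-0.03817802 -0.02251286 -0.00843342]
```

View pics/v6.png

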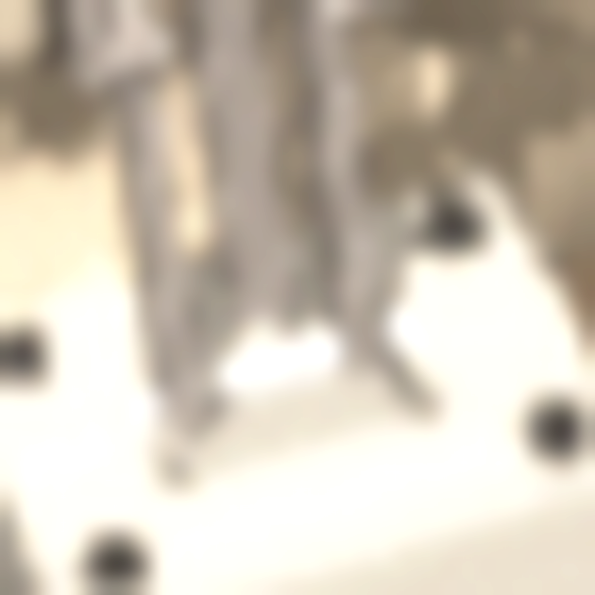

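Tips sit slightly toward the far wall and the left end of the slot (left jaw corner ~182,428; slot near-left corner ~175,475); the lateral contact force points the same way. Checking block centre and yaw numerically from the hole blobs.

```bash
python3 - <<'E'
from h import *
def blobs(img,seeds,n,z,r):
    g=cv2.resize(img.astype(np.float32).mean(2),None,fx=8,fy=8,interpolation=cv2.INTER_CUBIC);out=[]
    for u,v in seeds:
        x,y=int((u+.5)*8),int((v+.5)*8);w=g[y-r:y+r,x-r:x+r];w=np.clip(np.median(w)-25-w,0,None)
        yy,xx=np.mgrid[y-r:y+r,x-r:x+r];out.append(plane(n,((w*xx).sum()/w.sum()+.5)/8-.5,((w*yy).sum()/w.sum()+.5)/8-.5,z))
    P=np.array(out);a=P[1]-P[0];b=P[3]-P[2]
    print(n,P.mean(0).round(4),'yaw',[round(float(np.degrees(np.arctan2(q[1],q[0]))),2) for q in(a,b,P[2]-P[0],P[3]-P[1])],np.linalg.norm(P[2]-P[0]).round(4),np.linalg.norm(a).round(4))
F=lambda x,y,s,ox,oy:((x+.5)/s-.5+ox,(y+.5)/s-.5+oy)
# order: A,B along y? pairs (a,b along y-axis)
S=[F(*p,12,220,190) for p in((455,424),(141,518),(380,278),(74,371))]
blobs(cv2.imread('pics/scene1.png'),S,'scene',.103,24)
blobs(np.load('sc5.npy'),S,'scene',.103,20)
T=[F(*p,6,212,152) for p in((243,194),(121,149),(279,108),(160,62))]
blobs(cv2.imread('pics/top0.png'),T,'top',.103,20); blobs(cv2.imread('pics/top1.png'),T,'top',.103,20)
# slot profile along e through slot centre in clear scene1
g=cv2.imread('pics/scene1.png').mean(2).astype(np.float32)
c=np.array([262.5,398.]);
for off in(-8,0,8):
    k=np.arange(-12,13);p=c+np.outer(k,[1.76,3.38])+off*np.array([-5.08,1.54]);p=(p+.5)/12-.5+[220,190]
    print(off,cv2.remap(g,p[:,0].astype(np.float32).reshape(1,-1),p[:,1].astype(np.float32).reshape(1,-1),cv2.INTER_LINEAR).round().astype(int)[0].tolist())
E
```

```text
scene [0.5434 0.215  0.103 ] yaw [69.81, 70.2, -21.09, -20.5] 0.0447 0.0619
scene [0.5435 0.2151 0.103 ] yaw [69.75, 70.37, -21.0, -20.55] 0.045 0.0619
top [0.5415 0.2183 0.103 ] yaw [69.63, 68.84, -20.69, -20.29] 0.0439 0.0617
top [0.5415 0.2183 0.103 ] yaw [69.6, 68.84, -20.68, -20.3] 0.0439 0.0617
-8 [222, 223, 224, 224, 225, 226, 226, 221, 216, 211, 206, 200, 195, 189, 188, 188, 187, 187, 188, 189, 191, 194, 199, 203, 208]
0 [222, 223, 224, 224, 225, 225, 225, 220, 216, 211, 205, 200, 195, 190, 188, 187, 186, 186, 188, 189, 191, 195, 200, 204, 208]
8 [222, 223, 224, 225, 226, 226, 226, 221, 215, 210, 204, 199, 195, 191, 190, 189, 189, 190, 191, 191, 192, 196, 200, 205, 209]
```

Block yaw agrees with the tool's (70°). Shifting about 0.9 mm down the slot and 1.3 mm toward its near wall, then probing softly.

```bash
python3 -m crank '[{"dx":-0.0015,"dy":-0.0004,"dz":0,"twist":0,"grip":0},{"dx":-0.0015,"dy":-0.0004,"dz":-0.002,"twist":0,"grip":0},{"dx":-0.0015,"dy":-0.0004,"dz":-0.004,"twist":0,"grip":0},{"dx":-0.0015,"dy":-0.0004,"dz":-0.006,"twist":0,"grip":0},{"dx":-0.0015,"dy":-0.0004,"dz":-0.006,"twist":0,"grip":0}]'; python3 -c "
from station import arm
s=arm.get_state();print(s['moment'],s['eef_pos'],s['force'])"
```

```text
t: 6.73
eef_pos: [0.5401, 0.218, 0.1759]
ee_rot: [-3.141, -0.001, 2.794]
force: [0.0, -0.3, -1.8]
width: 0.0437
gripper_force: 10.9
[-0.0262864   0.05100073 -0.00150723] [0.54008816 0.21798049 0.17593508] [ 0.01893273 -0.32946573 -1.77691253]
```

```bash
python3 -m crank '[{"dx":0,"dy":0,"dz":-0.001,"twist":0,"grip":0},{"dx":0,"dy":0,"dz":-0.002,"twist":0,"grip":0},{"dx":0,"dy":0,"dz":-0.003,"twist":0,"grip":0},{"dx":0,"dy":0,"dz":-0.004,"twist":0,"grip":0},{"dx":0,"dy":0,"dz":-0.005,"twist":0,"grip":0}]'; python3 -c "
from station import arm
s=arm.get_state();print(s['moment'],s['eef_pos'],s['force'])"
```

```text
t: 7.15
eef_pos: [0.5404, 0.2181, 0.1714]
ee_rot: [-3.142, -0.0, 2.794]
force: [-0.0, 0.1, -1.8]
width: 0.0443
gripper_force: 10.9
[-0.06791352 -0.0260176  -0.02175351] [0.54035717 0.2181308  0.17144658] [-0.04290654  0.12193098 -1.81047092]
```

In the slot with no force. Continuing down in steps, watching the force.

```bash
python3 -m crank '[{"dx":0,"dy":0,"dz":-0.004,"twist":0,"grip":0},{"dx":0,"dy":0,"dz":-0.008,"twist":0,"grip":0},{"dx":0,"dy":0,"dz":-0.012,"twist":0,"grip":0},{"dx":0,"dy":0,"dz":-0.016,"twist":0,"grip":0},{"dx":0,"dy":0,"dz":-0.018,"twist":0,"grip":0}]'
```

```text
t: 7.57
eef_pos: [0.5401, 0.2179, 0.1527]
ee_rot: [-3.141, -0.001, 2.794]
force: [-0.5, 1.0, -1.7]
width: 0.0442
gripper_force: 10.9
```

```bash
python3 -m crank '[{"dx":0,"dy":0,"dz":-0.004,"twist":0,"grip":0},{"dx":0,"dy":0,"dz":-0.008,"twist":0,"grip":0},{"dx":0,"dy":0,"dz":-0.012,"twist":0,"grip":0},{"dx":0,"dy":0,"dz":-0.016,"twist":0,"grip":0},{"dx":0,"dy":0,"dz":-0.018,"twist":0,"grip":0}]'
```

```text
t: 7.98
eef_pos: [0.5401, 0.218, 0.1348]
ee_rot: [-3.141, -0.0, 2.794]
force: [0.4, -0.3, -2.3]
width: 0.0437
gripper_force: 10.9
```

```bash
python3 -m crank '[{"dx":0,"dy":0,"dz":-0.003,"twist":0,"grip":0},{"dx":0,"dy":0,"dz":-0.006,"twist":0,"grip":0},{"dx":0,"dy":0,"dz":-0.008,"twist":0,"grip":0},{"dx":0,"dy":0,"dz":-0.009,"twist":0,"grip":0},{"dx":0,"dy":0,"dz":-0.01,"twist":0,"grip":0}]' && python3 -m crank '[{"dx":0,"dy":0,"dz":-0.0005,"twist":0,"grip":0},{"dx":0,"dy":0,"dz":-0.001,"twist":0,"grip":0},{"dx":0,"dy":0,"dz":-0.0015,"twist":0,"grip":0},{"dx":0,"dy":0,"dz":-0.002,"twist":0,"grip":0},{"dx":0,"dy":0,"dz":-0.0025,"twist":0,"grip":0}]'
```

```text
t: 8.4
eef_pos: [0.5404, 0.2181, 0.1255]
ee_rot: [-3.142, 0.0, 2.794]
force: [0.2, -0.1, -2.2]
width: 0.0442
gripper_force: 10.9
t: 8.82
eef_pos: [0.5404, 0.2182, 0.1231]
ee_rot: [3.141, 0.0, 2.794]
force: [-0.3, 0.2, -1.0]
width: 0.0437
gripper_force: 10.9
```

```bash
python3 -m crank '[{"dx":0,"dy":0,"dz":-0.0004,"twist":0,"grip":0},{"dx":0,"dy":0,"dz":-0.0008,"twist":0,"grip":0},{"dx":0,"dy":0,"dz":-0.0012,"twist":0,"grip":0},{"dx":0,"dy":0,"dz":-0.0016,"twist":0,"grip":0},{"dx":0,"dy":0,"dz":-0.002,"twist":0,"grip":0}]'
```

```text
t: 9.23
eef_pos: [0.5404, 0.2181, 0.121]
ee_rot: [-3.142, 0.0, 2.794]
force: [0.5, 0.1, 0.1]
width: 0.0437
gripper_force: 11.0
```

```bash
python3 -m crank '[{"dx":0,"dy":0,"dz":-0.0004,"twist":0,"grip":0},{"dx":0,"dy":0,"dz":-0.0008,"twist":0,"grip":0},{"dx":0,"dy":0,"dz":-0.0012,"twist":0,"grip":0},{"dx":0,"dy":0,"dz":-0.0012,"twist":0,"grip":0},{"dx":0,"dy":0,"dz":-0.0012,"twist":0,"grip":0}]'
```

```text
t: 9.65
eef_pos: [0.5411, 0.2186, 0.1209]
ee_rot: [3.14, 0.001, 2.794]
force: [-1.2, -0.1, 5.7]
width: 0.0437
gripper_force: 11.0
```

Tongue on the key (5.7 N at TCP z 0.121, matching the key top at 60 mm). Squeezing.

```bash
python3 -m crank '[{"dx":0,"dy":0,"dz":0,"twist":0,"grip":-0.1},{"dx":0,"dy":0,"dz":0,"twist":0,"grip":-0.2},{"dx":0,"dy":0,"dz":0,"twist":0,"grip":-0.25},{"dx":0,"dy":0,"dz":0,"twist":0,"grip":-0.3},{"dx":0,"dy":0,"dz":0,"twist":0,"grip":-0.3}]' 42; python3 -c "
from station import arm
s=arm.get_state();print(s['moment'],s['eef_pos'],s['force'])"
```

```text
t: 10.07
eef_pos: [0.541, 0.218, 0.1211]
ee_rot: [3.141, 0.001, 2.794]
force: [-0.6, -1.2, 8.0]
width: 0.0326
gripper_force: 42.1
[-0.83604232  0.50473112 -0.03203919] [0.5409882  0.21803132 0.12106841] [-0.59868438 -1.21414091  8.02189889]
```

```bash
python3 -m crank '[{"dx":0,"dy":0,"dz":0,"twist":0,"grip":-0.3},{"dx":0,"dy":0,"dz":0,"twist":0,"grip":-0.3},{"dx":0,"dy":0,"dz":0,"twist":0,"grip":-0.3},{"dx":0,"dy":0,"dz":0,"twist":0,"grip":-0.3},{"dx":0,"dy":0,"dz":0,"twist":0,"grip":-0.3}]' 30
```

```text
t: 10.48
eef_pos: [0.5411, 0.2182, 0.121]
ee_rot: [3.141, 0.001, 2.794]
force: [-0.7, -1.5, 7.4]
width: 0.0341
gripper_force: 30.0
```

Springy jaws: extrapolating the force gives contact at 36 mm, so they're on the key. Drawing it out with 40 N.

```bash
python3 -m crank '[{"dx":0,"dy":0,"dz":0,"twist":0,"grip":-0.35},{"dx":0,"dy":0,"dz":0.002,"twist":0,"grip":-0.35},{"dx":0,"dy":0,"dz":0.006,"twist":0,"grip":-0.35},{"dx":0,"dy":0,"dz":0.01,"twist":0,"grip":-0.35},{"dx":0,"dy":0,"dz":0.016,"twist":0,"grip":-0.35}]' 40 && python3 -m crank '[{"dx":0,"dy":0,"dz":0.008,"twist":0,"grip":-0.35},{"dx":0,"dy":0,"dz":0.018,"twist":0,"grip":-0.35},{"dx":0,"dy":0,"dz":0.028,"twist":0,"grip":-0.35},{"dx":0,"dy":0,"dz":0.038,"twist":0,"grip":-0.35},{"dx":0,"dy":0,"dz":0.048,"twist":0,"grip":-0.35}]' && python3 -m crank '[{"dx":0,"dy":0,"dz":0.012,"twist":0,"grip":-0.35},{"dx":0,"dy":0,"dz":0.024,"twist":0,"grip":-0.35},{"dx":0,"dy":0,"dz":0.036,"twist":0,"grip":-0.35},{"dx":0,"dy":0,"dz":0.044,"twist":0,"grip":-0.35},{"dx":0,"dy":0,"dz":0.048,"twist":0,"grip":-0.35}]'
python3 - <<'E'
from h import *
fs=np.mean([arm.grab_frame('scene')[:,:,::-1].astype(float) for _ in range(2)],0);cv2.imwrite('pics/scene6.png',fs)
def blobs(img,seeds,n,z,r):
    g=cv2.resize(img.astype(np.float32).mean(2),None,fx=8,fy=8,interpolation=cv2.INTER_CUBIC);out=[]
    for u,v in seeds:
        x,y=int((u+.5)*8),int((v+.5)*8);w=g[y-r:y+r,x-r:x+r];w=np.clip(np.median(w)-6-w,0,None)
        yy,xx=np.mgrid[y-r:y+r,x-r:x+r];out.append(plane(n,((w*xx).sum()/w.sum()+.5)/8-.5,((w*yy).sum()/w.sum()+.5)/8-.5,z))
    P=np.array(out);print(n,P.mean(0).round(4),'yaw',[round(float(np.degrees(np.arctan2(q[1],q[0]))),2) for q in(P[1]-P[0],P[3]-P[2],P[2]-P[0],P[3]-P[1])],np.linalg.norm(P[2]-P[0]).round(4),np.linalg.norm(P[1]-P[0]).round(4))
F=lambda x,y:((x+.5)/6-.5+295,(y+.5)/6-.5+165)
T=[F(*p) for p in((251,237),(127,192),(296,118),(171,70))]
for k in('top0','top1'): blobs(cv2.imread(f'pics/{k}.png'),T,'top',.05,18)
S=[np.array(px('scene',plane('top',*t,.05)))+(.6,-.9) for t in T];print(np.round(S,1).tolist())
blobs(cv2.imread('pics/scene1.png'),S,'scene',.05,18)
# brass pad centroid in top
t=cv2.imread('pics/top1.png');h=cv2.cvtColor(t,cv2.COLOR_BGR2HSV);m=((h[:,:,1]>90)&(h[:,:,2]>110)).astype(np.uint8)
m[:182]=0;m[200:]=0;m[:,:320]=0;m[:,340:]=0;v,u=np.nonzero(m);print('pad',u.mean(),v.mean(),plane('top',u.mean(),v.mean(),.036).round(4))
# gap of tool column: key tip in scene6
s=arm.get_state();print(s['eef_pos'],s['width'],s['force'])
E
```

```text
t: 10.9
eef_pos: [0.5399, 0.2179, 0.1356]
ee_rot: [-3.141, -0.001, 2.794]
force: [-0.2, 1.1, -1.9]
width: 0.0328
gripper_force: 40.0
t: 11.32
eef_pos: [0.5405, 0.2182, 0.1853]
ee_rot: [3.141, 0.0, 2.794]
force: [0.4, -0.0, -1.7]
width: 0.0332
gripper_force: 40.0
t: 11.73
eef_pos: [0.5409, 0.2185, 0.2338]
ee_rot: [3.14, 0.001, 2.794]
force: [-0.4, 0.1, -3.2]
width: 0.0331
gripper_force: 40.0
top [ 0.5055 -0.0216  0.05  ] yaw [71.03, 70.52, -19.08, -18.3] 0.0637 0.0633
top [ 0.5055 -0.0217  0.05  ] yaw [71.03, 70.37, -18.92, -17.82] 0.0634 0.063
[[341.8, 202.8], [319.5, 209.9], [330.9, 188.6], [308.4, 195.0]]
scene [ 0.5074 -0.0243  0.05  ] yaw [69.43, 70.6, -19.05, -16.32] 0.0635 0.0639
pad 329.38461538461536 191.3846153846154 [ 0.5057 -0.0215  0.036 ]
[0.54060574 0.21836494 0.23274135] 0.032603067921746644 [ 0.05500808  0.23751634 -2.30777799][ WARN:0@3.018] global loadsave.cpp:1063 imwrite_ Unsupported depth image for selected encoder is fallbacked to CV_8U.
```

The key is held (32.8 mm, springs plus key) and drawn clear. Seat centre ≈ (0.505,-0.022), yaw about +0.6° from the tool. Carrying it above the bore and lowering to a few mm over it.

```bash
python3 -m crank '[{"dx":-0.004,"dy":-0.02,"dz":0,"twist":0.6,"grip":-0.35},{"dx":-0.01,"dy":-0.05,"dz":0,"twist":0.6,"grip":-0.35},{"dx":-0.015,"dy":-0.08,"dz":0,"twist":0.6,"grip":-0.35},{"dx":-0.02,"dy":-0.11,"dz":0,"twist":0.6,"grip":-0.35},{"dx":-0.025,"dy":-0.14,"dz":0,"twist":0.6,"grip":-0.35}]' && python3 -m crank '[{"dx":-0.006,"dy":-0.03,"dz":0,"twist":0,"grip":-0.35},{"dx":-0.008,"dy":-0.06,"dz":0,"twist":0,"grip":-0.35},{"dx":-0.0106,"dy":-0.085,"dz":0,"twist":0,"grip":-0.35},{"dx":-0.0106,"dy":-0.1,"dz":0,"twist":0,"grip":-0.35},{"dx":-0.0106,"dy":-0.1,"dz":-0.01,"twist":0,"grip":-0.35}]' && python3 -m crank '[{"dx":0,"dy":0,"dz":-0.01,"twist":0,"grip":-0.35},{"dx":0,"dy":0,"dz":-0.025,"twist":0,"grip":-0.35},{"dx":0,"dy":0,"dz":-0.04,"twist":0,"grip":-0.35},{"dx":0,"dy":0,"dz":-0.05,"twist":0,"grip":-0.35},{"dx":0,"dy":0,"dz":-0.055,"twist":0,"grip":-0.35}]'
python3 - <<'E'
from h import *
f=np.mean([arm.grab_frame('scene')[:,:,::-1].astype(float) for _ in range(5)],0);np.save('sc7.npy',f)
s=arm.get_state();T=s['eef_pos'].copy();T[2]-=.109;y=s['ee_rot'][2]-np.pi/2;print(s['eef_pos'],s['ee_rot'],s['force'],s['width'])
a=np.clip(f,0,255).astype(np.uint8)[165:215,300:350]
cv2.imwrite('pics/v7.png',cv2.convertScaleAbs(cv2.resize(a,None,fx=12,fy=12,interpolation=cv2.INTER_LANCZOS4),alpha=1.4))
d=np.array([np.cos(y),np.sin(y),0]);e=np.array([-d[1],d[0],0])
C=lambda P:np.round(((np.array(px('scene',P))-(300,165)+.5)*12-.5),0)
B=np.array([.5074,-.0246,.05])
print('foot(TCP)',[C(T+d*a+e*b) for a,b in((-.006,-.006),(-.006,.006),(.006,.006))],'bore(scene holes)',C(B),'per mm d,e,z',(C(B+d*.05)-C(B))/50,(C(B+e*.05)-C(B))/50,(C(B+[0,0,.05])-C(B))/50)
E
```

```text
t: 12.25
eef_pos: [0.5144, 0.0768, 0.231]
ee_rot: [-3.141, -0.001, 2.805]
force: [0.8, -0.3, -1.9]
width: 0.0331
gripper_force: 40.0
t: 12.67
eef_pos: [0.505, -0.0243, 0.2228]
ee_rot: [3.141, 0.002, 2.802]
force: [-0.0, 0.6, -1.9]
width: 0.0329
gripper_force: 40.0
t: 13.08
eef_pos: [0.5036, -0.0215, 0.1645]
ee_rot: [-3.14, -0.003, 2.805]
force: [-0.4, -0.5, -3.2]
width: 0.0327
gripper_force: 40.0
[ 0.50527072 -0.02157728  0.16743228] [3.14123137e+00 7.92008763e-04 2.80482136e+00] [ 0.15242984 -0.30374758 -1.67224934] 0.032834995493080464
foot(TCP) [array([313., 373.]), array([339., 406.]), array([289., 422.])] bore(scene holes) [303. 416.] per mm d,e,z [-4.2   1.32] [2.14 2.8 ] [ 0.08 -3.6 ]
```

View pics/v7.png

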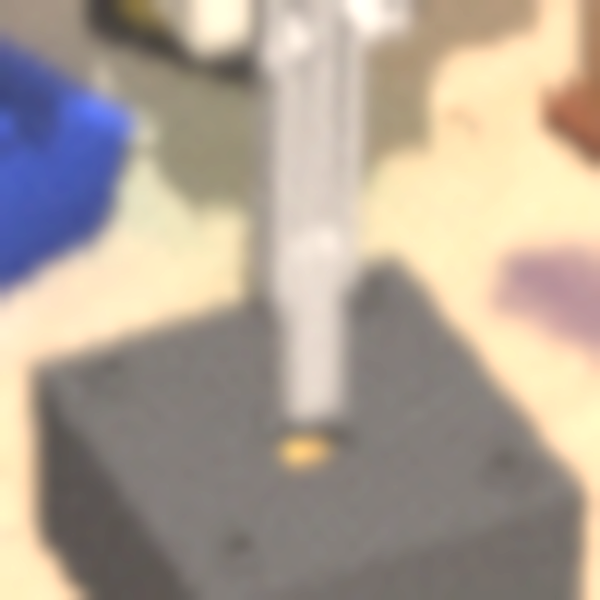

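The key foot (near edge 287–343, y≈416) hangs a few mm over the bore, whose brass pad shows at (305,450). Allowing for the height, it lines up within about 1 mm. Lowering gently.

```bash
python3 -m crank '[{"dx":0,"dy":0,"dz":-0.003,"twist":0,"grip":-0.35},{"dx":0,"dy":0,"dz":-0.006,"twist":0,"grip":-0.35},{"dx":0,"dy":0,"dz":-0.008,"twist":0,"grip":-0.35},{"dx":0,"dy":0,"dz":-0.009,"twist":0,"grip":-0.35},{"dx":0,"dy":0,"dz":-0.01,"twist":0,"grip":-0.35}]';python3 -c "
from station import arm
s=arm.get_state();print(s['moment'],s['eef_pos'],s['force'])"
```

```text
t: 13.75
eef_pos: [0.5047, -0.0219, 0.1568]
ee_rot: [-3.142, -0.0, 2.804]
force: [-0.5, 0.4, -1.9]
width: 0.0326
gripper_force: 40.0
[-0.01856075  0.05554517 -0.02824477] [ 0.50468514 -0.02192592  0.15675679] [-0.54072051  0.39360229 -1.90190483]
```

```bash
python3 -m crank '[{"dx":0,"dy":0,"dz":-0.001,"twist":0,"grip":-0.35},{"dx":0,"dy":0,"dz":-0.002,"twist":0,"grip":-0.35},{"dx":0,"dy":0,"dz":-0.003,"twist":0,"grip":-0.35},{"dx":0,"dy":0,"dz":-0.004,"twist":0,"grip":-0.35},{"dx":0,"dy":0,"dz":-0.005,"twist":0,"grip":-0.35}]'
```

```text
t: 14.17
eef_pos: [0.5047, -0.0219, 0.1518]
ee_rot: [-3.142, -0.0, 2.804]
force: [-0.0, 0.6, -2.2]
width: 0.0326
gripper_force: 40.0
```

Foot is about 7 mm inside the bore, free. Continuing slowly to the pad.

```bash
for i in 1 2; do :; done; python3 -m crank '[{"dx":0,"dy":0,"dz":-0.001,"twist":0,"grip":-0.35},{"dx":0,"dy":0,"dz":-0.002,"twist":0,"grip":-0.35},{"dx":0,"dy":0,"dz":-0.003,"twist":0,"grip":-0.35},{"dx":0,"dy":0,"dz":-0.003,"twist":0,"grip":-0.35},{"dx":0,"dy":0,"dz":-0.003,"twist":0,"grip":-0.35}]'
```

```text
t: 14.58
eef_pos: [0.5047, -0.0219, 0.1489]
ee_rot: [-3.142, -0.0, 2.804]
force: [-0.0, 1.3, -0.8]
width: 0.0333
gripper_force: 40.0
```

```bash
python3 -m crank '[{"dx":0,"dy":0,"dz":-0.001,"twist":0,"grip":-0.35},{"dx":0,"dy":0,"dz":-0.002,"twist":0,"grip":-0.35},{"dx":0,"dy":0,"dz":-0.003,"twist":0,"grip":-0.35},{"dx":0,"dy":0,"dz":-0.003,"twist":0,"grip":-0.35},{"dx":0,"dy":0,"dz":-0.003,"twist":0,"grip":-0.35}]'
```

```text
t: 15.0
eef_pos: [0.5052, -0.0219, 0.1466]
ee_rot: [3.141, 0.001, 2.805]
force: [-2.2, -0.1, 4.8]
width: 0.0329
gripper_force: 40.0
```

About 7 N: on the pad. Pressing on in small steps.

```bash
python3 -m crank '[{"dx":0,"dy":0,"dz":-0.0006,"twist":0,"grip":-0.35},{"dx":0,"dy":0,"dz":-0.0012,"twist":0,"grip":-0.35},{"dx":0,"dy":0,"dz":-0.0018,"twist":0,"grip":-0.35},{"dx":0,"dy":0,"dz":-0.0024,"twist":0,"grip":-0.35},{"dx":0,"dy":0,"dz":-0.003,"twist":0,"grip":-0.35}]'
```

```text
t: 15.42
eef_pos: [0.5052, -0.0219, 0.1438]
ee_rot: [3.141, 0.001, 2.805]
force: [-1.7, 0.1, 7.0]
width: 0.0329
gripper_force: 40.1
```

```bash
python3 -m crank '[{"dx":0,"dy":0,"dz":-0.0005,"twist":0,"grip":-0.35},{"dx":0,"dy":0,"dz":-0.001,"twist":0,"grip":-0.35},{"dx":0,"dy":0,"dz":-0.0015,"twist":0,"grip":-0.35},{"dx":0,"dy":0,"dz":-0.002,"twist":0,"grip":-0.35},{"dx":0,"dy":0,"dz":-0.002,"twist":0,"grip":-0.35}]'
```

```text
t: 15.83
eef_pos: [0.5052, -0.0219, 0.1417]
ee_rot: [3.141, 0.001, 2.805]
force: [-2.9, 0.7, 6.5]
width: 0.0331
gripper_force: 40.1
```

```bash
python3 -m crank '[{"dx":0,"dy":0,"dz":-0.0005,"twist":0,"grip":-0.35},{"dx":0,"dy":0,"dz":-0.001,"twist":0,"grip":-0.35},{"dx":0,"dy":0,"dz":-0.0015,"twist":0,"grip":-0.35},{"dx":0,"dy":0,"dz":-0.0015,"twist":0,"grip":-0.35},{"dx":0,"dy":0,"dz":-0.0015,"twist":0,"grip":-0.35}]'
```

```text
t: 16.25
eef_pos: [0.5051, -0.0219, 0.1403]
ee_rot: [3.141, 0.001, 2.805]
force: [-3.7, 0.9, 8.0]
width: 0.0325
gripper_force: 40.1
```

```bash
python3 -m crank '[{"dx":0,"dy":0,"dz":-0.0003,"twist":0,"grip":-0.35},{"dx":0,"dy":0,"dz":-0.0006,"twist":0,"grip":-0.35},{"dx":0,"dy":0,"dz":-0.0009,"twist":0,"grip":-0.35},{"dx":0,"dy":0,"dz":-0.001,"twist":0,"grip":-0.35},{"dx":0,"dy":0,"dz":-0.001,"twist":0,"grip":-0.35}]'
```

```text
t: 16.67
eef_pos: [0.5054, -0.0219, 0.1398]
ee_rot: [3.141, 0.002, 2.805]
force: [-4.3, 0.4, 11.3]
width: 0.033
gripper_force: 40.1
```

```bash
python3 -m crank '[{"dx":0,"dy":0,"dz":-0.0003,"twist":0,"grip":-0.35},{"dx":0,"dy":0,"dz":-0.0006,"twist":0,"grip":-0.35},{"dx":0,"dy":0,"dz":-0.0008,"twist":0,"grip":-0.35},{"dx":0,"dy":0,"dz":-0.0008,"twist":0,"grip":-0.35},{"dx":0,"dy":0,"dz":-0.0008,"twist":0,"grip":-0.35}]'
```

```text
t: 17.08
eef_pos: [0.5056, -0.022, 0.1395]
ee_rot: [3.141, 0.002, 2.805]
force: [-5.5, 1.4, 16.0]
width: 0.0331
gripper_force: 40.1
```

Force rose steadily to ~18 N net at foot depth 19.5 mm, after ~8.5 mm of travel: home. Relaxing to the light hold and withdrawing.

```bash
python3 -m crank '[{"dx":0,"dy":0,"dz":0,"twist":0,"grip":-0.2},{"dx":0,"dy":0,"dz":0,"twist":0,"grip":-0.1},{"dx":0,"dy":0,"dz":0,"twist":0,"grip":0},{"dx":0,"dy":0,"dz":0,"twist":0,"grip":0},{"dx":0,"dy":0,"dz":0,"twist":0,"grip":0}]' 30 && python3 -m crank '[{"dx":0,"dy":0,"dz":0,"twist":0,"grip":0},{"dx":0,"dy":0,"dz":0.001,"twist":0,"grip":0},{"dx":0,"dy":0,"dz":0.002,"twist":0,"grip":0},{"dx":0,"dy":0,"dz":0.003,"twist":0,"grip":0},{"dx":0,"dy":0,"dz":0.005,"twist":0,"grip":0}]'
```

```text
t: 17.5
eef_pos: [0.506, -0.0219, 0.1391]
ee_rot: [3.141, 0.003, 2.805]
force: [-1.8, -0.2, 8.9]
width: 0.0437
gripper_force: 11.1
t: 17.92
eef_pos: [0.5045, -0.0219, 0.1422]
ee_rot: [-3.141, -0.001, 2.804]
force: [0.2, -0.1, -2.1]
width: 0.0438
gripper_force: 10.9
```

```bash
python3 -m crank '[{"dx":0,"dy":0,"dz":0.005,"twist":0,"grip":0},{"dx":0,"dy":0,"dz":0.012,"twist":0,"grip":0},{"dx":0,"dy":0,"dz":0.022,"twist":0,"grip":0},{"dx":0,"dy":0,"dz":0.042,"twist":0,"grip":0},{"dx":0,"dy":0,"dz":0.07,"twist":0,"grip":0}]'
python3 - <<'E'
from h import *
f=np.mean([arm.grab_frame('scene')[:,:,::-1].astype(float) for _ in range(2)],0)
# key top expected in the seat: pixel & brightness around it
for z in(.052,.06,.07,.076,.085,.095):
    u,v=px('scene',[.505+.0026,-.022-.003,z]);print(z,round(u,1),round(v,1),f[int(round(v)),int(round(u))].round())
s=arm.get_state();print(s['eef_pos'],s['force'])
E
```

```text
t: 18.33
eef_pos: [0.5036, -0.0221, 0.2124]
ee_rot: [-3.14, -0.003, 2.804]
force: [1.0, 0.4, -2.0]
width: 0.0433
gripper_force: 10.9
0.052 324.9 198.5 [140. 148. 158.]
0.06 324.9 196.2 [140. 147. 157.]
0.07 325.0 193.2 [166. 178. 188.]
0.076 325.0 191.4 [157. 166. 178.]
0.085 325.1 188.7 [102. 109. 116.]
0.095 325.2 185.6 [130. 162. 176.]
[ 0.50754612 -0.0215693   0.21790803] [ 0.62455882 -0.56451857 -0.87860961]
```

The key stayed in the seat (bright up to ~78 mm, dark above, matching the home depth). Now back to the stand.

```bash
python3 -m crank '[{"dx":0.004,"dy":-0.03,"dz":0,"twist":3,"grip":0},{"dx":0.008,"dy":-0.065,"dz":0,"twist":7,"grip":0},{"dx":0.014,"dy":-0.1,"dz":0,"twist":11,"grip":0},{"dx":0.02,"dy":-0.135,"dz":0,"twist":14.4,"grip":0},{"dx":0.025,"dy":-0.165,"dz":0,"twist":14.4,"grip":0}]' && python3 -m crank '[{"dx":0.002,"dy":-0.02,"dz":0,"twist":0,"grip":0},{"dx":0.0038,"dy":-0.034,"dz":0,"twist":0,"grip":0},{"dx":0.0038,"dy":-0.0381,"dz":0,"twist":0,"grip":0},{"dx":0.0038,"dy":-0.0381,"dz":0,"twist":0,"grip":0},{"dx":0.0038,"dy":-0.0381,"dz":0,"twist":0,"grip":0}]' && python3 -m crank '[{"dx":0,"dy":0,"dz":-0.01,"twist":0,"grip":0},{"dx":0,"dy":0,"dz":-0.025,"twist":0,"grip":0},{"dx":0,"dy":0,"dz":-0.036,"twist":0,"grip":0},{"dx":0,"dy":0,"dz":-0.042,"twist":0,"grip":0},{"dx":0,"dy":0,"dz":-0.045,"twist":0,"grip":0}]'
```

```text
t: 18.85
eef_pos: [0.53, -0.1888, 0.2133]
ee_rot: [-3.141, 0.001, 3.06]
force: [0.7, 0.9, -0.7]
width: 0.0441
gripper_force: 10.9
t: 19.27
eef_pos: [0.5334, -0.2247, 0.2127]
ee_rot: [3.141, 0.0, 3.055]
force: [0.2, -0.8, -1.2]
width: 0.0441
gripper_force: 10.9
t: 19.68
eef_pos: [0.5329, -0.2242, 0.1661]
ee_rot: [3.141, -0.002, 3.057]
force: [-0.8, -0.5, -1.7]
width: 0.0435
gripper_force: 10.9
```

```bash
python3 -m crank '[{"dx":0,"dy":0,"dz":-0.006,"twist":0,"grip":0},{"dx":0,"dy":0,"dz":-0.009,"twist":0,"grip":0},{"dx":0,"dy":0,"dz":-0.011,"twist":0,"grip":0},{"dx":0,"dy":0,"dz":-0.0125,"twist":0,"grip":0},{"dx":0,"dy":0,"dz":-0.014,"twist":0,"grip":0}]'; python3 -c "
from station import arm
s=arm.get_state();print(s['moment'],s['eef_pos'],s['force'])"
```

```text
t: 20.1
eef_pos: [0.5338, -0.225, 0.1537]
ee_rot: [-3.142, 0.001, 3.056]
force: [0.0, -0.4, -2.5]
width: 0.044
gripper_force: 10.9
[-0.08231036 -0.03465484 -0.03253544] [ 0.53378291 -0.22502709  0.15372351] [ 0.01810214 -0.35046352 -2.46797586]
```

```bash
python3 -m crank '[{"dx":0,"dy":0,"dz":-0.004,"twist":0,"grip":0},{"dx":0,"dy":0,"dz":-0.01,"twist":0,"grip":0},{"dx":0,"dy":0,"dz":-0.017,"twist":0,"grip":0},{"dx":0,"dy":0,"dz":-0.024,"twist":0,"grip":0},{"dx":0,"dy":0,"dz":-0.03,"twist":0,"grip":0}]' && python3 -m crank '[{"dx":0,"dy":0,"dz":-0.006,"twist":0,"grip":0},{"dx":0,"dy":0,"dz":-0.012,"twist":0,"grip":0},{"dx":0,"dy":0,"dz":-0.018,"twist":0,"grip":0},{"dx":0,"dy":0,"dz":-0.024,"twist":0,"grip":0},{"dx":0,"dy":0,"dz":-0.028,"twist":0,"grip":0}]'
```

```text
t: 20.52
eef_pos: [0.5332, -0.2249, 0.1225]
ee_rot: [3.142, -0.001, 3.056]
force: [-0.1, 0.2, -2.2]
width: 0.0442
gripper_force: 10.9
t: 20.93
eef_pos: [0.5333, -0.2249, 0.0946]
ee_rot: [3.142, -0.001, 3.056]
force: [0.4, 1.5, -1.2]
width: 0.0439
gripper_force: 10.9
```

```bash
python3 -m crank '[{"dx":0,"dy":0,"dz":-0.002,"twist":0,"grip":0},{"dx":0,"dy":0,"dz":-0.004,"twist":0,"grip":0},{"dx":0,"dy":0,"dz":-0.006,"twist":0,"grip":0},{"dx":0,"dy":0,"dz":-0.007,"twist":0,"grip":0},{"dx":0,"dy":0,"dz":-0.0075,"twist":0,"grip":0}]'
```

```text
t: 21.35
eef_pos: [0.5336, -0.225, 0.0881]
ee_rot: [-3.142, 0.0, 3.056]
force: [-0.4, 0.6, -1.7]
width: 0.044
gripper_force: 10.9
```

```bash
python3 -m crank '[{"dx":0,"dy":0,"dz":-0.0005,"twist":0,"grip":0},{"dx":0,"dy":0,"dz":-0.001,"twist":0,"grip":0},{"dx":0,"dy":0,"dz":-0.0015,"twist":0,"grip":0},{"dx":0,"dy":0,"dz":-0.002,"twist":0,"grip":0},{"dx":0,"dy":0,"dz":-0.002,"twist":0,"grip":0}]'
```

```text
t: 21.77
eef_pos: [0.5337, -0.225, 0.0869]
ee_rot: [-3.141, 0.001, 3.056]
force: [-2.1, 1.0, 5.2]
width: 0.0441
gripper_force: 11.3
```

Knees on the stand (about 7 N at the expected height). Opening and retreating upward.

```bash
python3 -m crank '[{"dx":0,"dy":0,"dz":0.0005,"twist":0,"grip":0.1},{"dx":0,"dy":0,"dz":0.0005,"twist":0,"grip":0.3},{"dx":0,"dy":0,"dz":0.0005,"twist":0,"grip":0.6},{"dx":0,"dy":0,"dz":0.0005,"twist":0,"grip":0.8},{"dx":0,"dy":0,"dz":0.0005,"twist":0,"grip":0.8}]' && python3 -m crank '[{"dx":0,"dy":0,"dz":0,"twist":0,"grip":0.8},{"dx":0,"dy":0,"dz":0,"twist":0,"grip":0.8},{"dx":0,"dy":0,"dz":0.003,"twist":0,"grip":0.8},{"dx":0,"dy":0,"dz":0.02,"twist":0,"grip":0.8},{"dx":0,"dy":0,"dz":0.05,"twist":0,"grip":0.8}]' && python3 -m crank '[{"dx":0,"dy":0,"dz":0.03,"twist":0,"grip":0.8},{"dx":0,"dy":0,"dz":0.06,"twist":0,"grip":0.8},{"dx":0,"dy":0,"dz":0.085,"twist":0,"grip":0.8},{"dx":0,"dy":0,"dz":0.1,"twist":0,"grip":0.8},{"dx":0,"dy":0,"dz":0.1,"twist":0,"grip":0.8}]'
python3 - <<'E'
from h import *
f=arm.grab_frame('scene')[:,:,::-1].astype(float);cv2.imwrite('pics/end.png',f.astype(np.uint8))
g=cv2.imread('pics/scene2.png').astype(float)
a=np.abs(f-g).mean(2)
for n,(x,y,w,h) in dict(stand=(340,125,50,60),seat=(300,180,50,50),block=(220,205,50,60),small=(388,160,25,35),big=(268,235,45,70)).items(): print(n,(a[y:y+h,x:x+w]>35).sum(),a[y:y+h,x:x+w].mean().round(1))
m=(a[175:215,305:345]>35);v,u=np.nonzero(m);print('key change',u.mean()+305,v.min()+175,v.max()+175)
b=f[170:220,295:355];c=f[125:185,335:395]
cv2.imwrite('pics/v8.png',np.hstack([cv2.resize(z,(400,400),interpolation=cv2.INTER_CUBIC) for z in(b,c)]).clip(0,255).astype(np.uint8))
s=arm.get_state();print(s['t'],s['eef_pos'],s['force'])
E
```

```text
t: 22.18
eef_pos: [0.5336, -0.225, 0.0865]
ee_rot: [-3.142, 0.0, 3.056]
force: [-0.3, 0.1, 0.2]
width: 0.0694
gripper_force: 0.0
t: 22.6
eef_pos: [0.5314, -0.2245, 0.1342]
ee_rot: [3.141, -0.006, 3.055]
force: [-0.9, 0.4, -0.9]
width: 0.0793
gripper_force: 0.0
t: 23.02
eef_pos: [0.5353, -0.2255, 0.2411]
ee_rot: [-3.141, 0.007, 3.056]
force: [0.8, -0.4, 0.7]
width: 0.079
gripper_force: 0.0
stand 44 3.8
seat 52 3.5
block 0 1.2
small 0 1.8
big 0 1.6
key change 325.4230769230769 190 201
23.0667 [ 0.53447653 -0.2251405   0.2388234 ] [ 0.48748907  0.05373783 -0.63359555]
```

```bash
python3 - <<'E'
from h import *
f=cv2.imread('pics/end.png').astype(float);g=cv2.imread('pics/scene2.png').astype(float)
a=np.abs(f-g).mean(2)[125:185,340:390];v,u=np.nonzero(a>35);print(sorted(zip((u+340).tolist(),(v+125).tolist())))
for n,i in(('before',g),('after',f)):
    w=np.clip(90-i[130:160,355:385].max(2),0,None);yy,xx=np.mgrid[130:160,355:385];print(n,(w*xx).sum()/w.sum(),(w*yy).sum()/w.sum(),(w>0).sum())
    w=i[130:165,350:390];m=(w.min(2)>115)&(np.ptp(w,axis=2)<30);v,u=np.nonzero(m);print(m.sum(),u.mean()+350,v.mean()+130)
E
```

```text
[(343, 125), (344, 125), (344, 126), (345, 125), (345, 126), (346, 125), (346, 126), (346, 127), (347, 125), (347, 126), (347, 127), (347, 128), (347, 129), (347, 130), (347, 131), (347, 132), (348, 125), (348, 126), (348, 127), (348, 128), (348, 129), (348, 130), (348, 131), (348, 132), (348, 133), (349, 129), (349, 130), (349, 131), (349, 132), (349, 133), (350, 130), (350, 131), (350, 132), (350, 133), (351, 131), (351, 132), (351, 135), (351, 136), (352, 136), (364, 142), (364, 143), (364, 144), (365, 155), (365, 157)]
before 369.8411867364747 140.63118091913904 68
326 374.9325153374233 139.05521472392638
after 369.69914215686276 140.69301470588235 67
366 373.90710382513663 139.89344262295083
```

The tongs' crosshead is back within 0.15 px of where it started, and the only other changes near it look like shadow. Handing in.

```bash
python3 -c "
from station import arm
print(arm.job_done())"
```

```text
the job is handed in; nothing more can be done
None
```

The key is in the bore with the pad pressed home (about 18 N at the end), the tongs are back in their stand, and the job was handed in at about 23 s; on the way, the tongs' tips once touched the tall block's top face with about 16 N before I corrected their position.

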